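# Close up the tub of wheel nuts

## Robot

A 6-joint arm with a two-finger parallel gripper is mounted at the origin on the work surface. World frame = base frame: x ahead of the robot, y to its left, z up, the work surface at z = 0. Lengths are in mm, angles in rad, forces in N, time in s.
With the tool pointing down it reaches from about 350 to 875 mm from the base axis. Payload 4.2 kg.
Tool frame: the origin (TCP) lies at the very end of the fingers, on their centre line; the grasp point (between the pads) lies 19 mm behind it; z points along the fingers, y is the line along which they close (so a half turn about z gives the same grasp; the last joint's range is limited). The gripper opens to 85 mm and grips with 20 to 120 N. Pads are 22 mm wide; open, the fingers measure 114 mm over their backs; the gripper's body (76 mm by 85 mm) begins 54 mm behind the grasp point. The pads swing forward as they close: fully open they stand 13 mm farther back than shut.
Start: joints at [-1.056, 0.385, 0.008, 0, -1.194, -0.259], TCP at [158.154, -604.638, 231.312] pointing down, gripper open.
Joint ranges: [-3.14, 3.14], [-1.21, 2.06], [-1.07, 1.41], [-3.16, 2.05], [-2.99, -0.16], [-3.1, 3.1]. Speed limits (rad/s): [2.79, 2.79, 3.14, 3.14, 3.14, 3.14].

## Interface

Orientations are given as a unit quaternion [x, y, z, w].
In Python, from bench import arm gives the robot as it stands.
- The arm moves only by the tool servo_tool, never from a script. Its argument "rows" is a list that holds one entry, the list of rows, each a list of 7 numbers: the finger opening in mm, from 0 to 85.4, then the shift along the tool's x, y, z in mm, then the turn, a rotation vector about the tool's x, y, z in rad. A call has 1 to 10 rows; each row is the pose to reach, as a shift and turn from the pose commanded when the call began, along the tool's axes at that moment; what a row does not reach only later rows make up. A row lasts 1/8 s, in which the tool goes at most 62.5 mm and 10.7 degrees, less where a joint would pass 70% of its speed; a pose out of reach is approached as far as the arm can. A call with a gripper value outside its range is refused whole. The fingers move at their own pace and stop on an object; the grip force is fixed at half the most. Time passes only in rows, so rows that repeat a pose let the fingers close. It gives the time, the measured TCP pose, the force, the opening and the grip force at its end, in the units of the state.
- arm.read_state(): the state, without advancing time (a new reading comes with each control period).
- arm.get_image(name): name is "scene" or "top" or "wrist"; returns the picture (480x640x3 uint8, red, green, blue); there is no depth.
- arm.camera_params(name): a dict with "intrinsics" (3x3 intrinsics, pixels), "R" (3x3) and "t" (3): a world point X has camera coordinates R X + t. Camera axes: x right, y down, z forward; pixel columns grow to the right and rows downward; lengths in mm; the calibration is good to about 2 mm. The wrist camera is an equidistant fisheye: a pixel r from the principal point sees the ray r / f radians off the axis. A picture is of the moment at which its call begins: read the wrist's pose just before it. camera_params takes no time and is no camera call; for the wrist camera it gives the pose at the moment of the call.
- arm.job_done(): hands the job in; it is judged then, once.
The state is a dict: "clock": time; "joints": joint angles; "joint_vel": joint speeds; "joint_efforts": joint torques, N m; "position": TCP position; "ee_rot": TCP orientation; "contact_force": force on the tool from outside, world axes, zero at the start; "wrist_torque": the same for the moment, N m; "gripper_width": finger opening in mm; "grasp_force": force on a finger pad.
Only numpy, scipy, OpenCV 4.12 (cv2) and the standard library are available. Lean on these libraries where they do the work, as an engineer would, in place of code of your own. Each camera call takes 0.05 s, during which the arm holds its last target. There are 200 camera calls.

## Task

The last bright steel wheel nut of the set still stands on the bench: put it in the clear tub that already holds the other four steel nuts. Then close that tub with the orange lid, seated fully home all round with the tub upright, and let go.

Things in the scene. Friction and masses are not known exactly. Their poses are not given: they have to be found in the camera images.
- nut_center (a point): loose bright steel hexagonal wheel nut standing upright on the bench, 40 mm tall, 21 mm across flats, 24 across corners, 80 g (a black nut of the same shape nearby is not wanted). The point is its centre, 20 mm above its foot; z is up along the nut; two of its six flats face its +x and -x, the others every 60 degrees.
- tub_rim (a point): loose open round clear tub with four steel nuts lying round its floor (up to 27 mm high, middle free over 45 mm), 0.4 to 0.6 kg; 90 mm tall, 120 mm outer, 112 mm inner diameter at the rim, floor 5 mm. An identical tub nearby is empty and not wanted. The point is the centre of the mouth at rim height; z is up.
- lid_knob (a point): loose orange lid, 0.1 to 0.16 kg, lying right way up: disc 128 mm across, 6 thick; on top a round black knob, 26 mm across, 40 tall; below a plug 12 mm deep, tapering from 100 to 88 mm across, that drops into the tub's mouth. The point is on the knob's axis 24 mm above the disc's top, 42 above the plug's foot; with the lid home it is 30 mm above the rim. z is up.
Mind the look-alikes: they are no part of the job. Of the things that look like the part that bears lid_knob, take the one that is farthest from the robot's base at the start.

How it is judged:
By the outcome, as a careful person would: the job done as asked, in the order asked, and still so for the second after the job is handed in, with the robot touching nothing.
It also fails if it takes over 53 s, if anything falls off the work surface, if the arm or the gripper's body presses on something with over 40 N, if the wrist force passes 120 N, or if a joint passes its speed limit or range.

## Working session

There is one attempt and no reset: what is moved stays moved. The work goes in short steps, Python scripts to look and compute and a tool call to move; the robot and the scene stay as the last step left them, time stands still between calls to the robot, and variables do not carry over. Pictures are saved under pics/ and viewed, at most 11 in all, crops included, and the job is handed in when it is done.

Besides the shell and the picture viewer there is one more tool, called after "Request:" as name(argument=value, ...) on one line, values as JSON. servo_tool: Moves the arm, as the interface text tells. Its arguments: {"type":"object","properties":{"rows":{"type":"array"}},"required":["rows"]}

```bash
mkdir -p pics; ls; python3 - <<'E'
from bench import arm
import cv2
s=arm.read_state(); print(s)
for n in ["scene","top"]:
    im=arm.get_image(n); cv2.imwrite(f"pics/{n}0.png",im[:,:,::-1]); print(n,arm.camera_params(n))
print(arm.camera_params("wrist"))
E
```

```text
pics
{'clock': 0.0, 'joints': array([-1.05639704e+00,  3.85542314e-01,  6.64825626e-03, -4.74428777e-04,
       -1.19405531e+00, -2.58578152e-01]), 'joint_vel': array([-1.60506174e-03, -7.55372447e-04, -8.01445222e-04, -9.76448508e-05,
        5.02070847e-04, -6.95844059e-04]), 'joint_efforts': array([ 1.52215935e-04, -3.92287052e+01,  1.88399184e+01,  4.18620721e+00,
       -4.70040497e-03, -1.60131083e-05]), 'position': array([ 157.99822285, -604.09115856,  230.24263736]), 'ee_rot': array([-1.27475189e-01,  9.91841151e-01,  1.08022393e-03, -2.01561335e-04]), 'contact_force': array([-0.40047876,  0.0915545 , -0.89714145]), 'wrist_torque': array([0.01981623, 0.00905235, 0.04866696]), 'grasp_force': 0.0, 'gripper_width': 85.76249842808221}
scene {'intrinsics': array([[569.12846967,   0.        , 315.59743165],
       [  0.        , 569.12846967, 236.42161435],
       [  0.        ,   0.        ,   1.        ]]), 'R': array([[-0.50132911,  0.86518947,  0.01078441],
       [ 0.62755313,  0.37215637, -0.68386893],
       [-0.59568968, -0.33607561, -0.72952518]]), 't': array([ 237.38238477, -204.05642649, 1479.85131703])}
top {'intrinsics': array([[554.5666357 ,   0.        , 312.29225566],
       [  0.        , 554.5666357 , 252.98290678],
       [  0.        ,   0.        ,   1.        ]]), 'R': array([[-0.00701297, -0.99978927, -0.0192932 ],
       [-0.9972989 ,  0.00840358, -0.07296769],
       [ 0.07311445,  0.01872937, -0.99714768]]), 't': array([  13.38571268,  448.99611494, 1473.94509098])}
{'intrinsics': array([[371.64829954,   0.        , 321.88273855],
       [  0.        , 371.64829954, 234.02420919],
       [  0.        ,   0.        ,   1.        ]]), 'R': array([[-0.25227519,  0.96765328,  0.00208529],
       [ 0.92068802,  0.23936661,  0.30828104],
       [ 0.29781001,  0.07969156, -0.95129304]]), 't': array([623.64466652, -39.92059412, 379.93139028])}
```

View pics/top0.png

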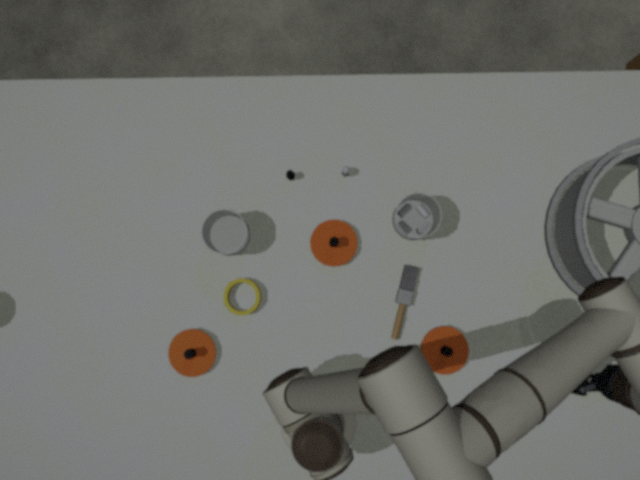

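View pics/scene0.png

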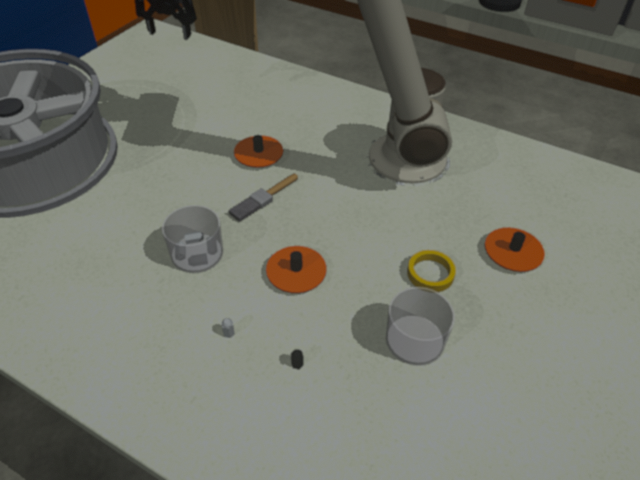

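The top view shows the steel nut at (347,171), the black nut at (291,175), the filled tub at (416,216) and the empty one at (228,233). The lids are at (334,243), (193,352) and (445,350), and the base projects near (317,422), so the middle lid is the farthest. The scene view agrees: nut (228,327), full tub (193,240), lid (296,270).

```bash
cat > h.py <<'E'
import numpy as np, cv2
from scipy.spatial.transform import Rotation as Ro
def ray(p,uv,fish=False):
    K=p["intrinsics"]; x=(uv[0]-K[0,2])/K[0,0]; y=(uv[1]-K[1,2])/K[1,1]
    if fish:
        r=np.hypot(x,y); k=np.sin(r)/r if r>1e-9 else 1; d=np.array([x*k,y*k,np.cos(r)])
    else: d=np.array([x,y,1.])
    R=np.array(p["R"]); return -R.T@p["t"], R.T@d
def onz(p,uv,z,fish=False):
    c,d=ray(p,uv,fish); return c+d*(z-c[2])/d[2]
def proj(p,X,fish=False):
    c=np.array(p["R"])@X+p["t"]; K=p["intrinsics"]
    if fish:
        r=np.hypot(c[0],c[1]); th=np.arctan2(r,c[2]); q=c[:2]/max(r,1e-9)*th
    else: q=c[:2]/c[2]
    return q*K[0,0]+K[:2,2]
def cross(rays):
    A=np.zeros((3,3)); b=np.zeros(3)
    for c,d in rays:
        d=d/np.linalg.norm(d); M=np.eye(3)-np.outer(d,d); A+=M; b+=M@c
    return np.linalg.solve(A,b)
def orange(im):
    h=cv2.cvtColor(im,cv2.COLOR_RGB2HSV); return cv2.inRange(h,(3,150,80),(18,255,255))
def delta(s,X):  # shift in tool axes from present pose to world X
    return Ro.from_quat(s["ee_rot"]).inv().apply(np.array(X)-s["position"])
E
python3 - <<'E'
from bench import arm
from h import *
ims={}
for n in ["scene","top"]:
    im=cv2.imread(f"pics/{n}0.png")[:,:,::-1].copy(); p=arm.camera_params(n)
    cs,_=cv2.findContours(orange(im),cv2.RETR_EXTERNAL,cv2.CHAIN_APPROX_NONE)
    for c in cs:
        if cv2.contourArea(c)>300 :
            e=cv2.fitEllipse(cv2.convexHull(c)); X=onz(p,e[0],17); print(n,"lid",np.round(e[0]),X.round(),np.hypot(*X[:2]).round())
pt=arm.camera_params("top"); ps=arm.camera_params("scene")
print("nut top@40",onz(pt,(344.5,172),40), onz(ps,(228,327),20))
print("tub rim", onz(pt,(416,216),60), onz(ps,(193,240),45))
print("tool R",Ro.from_quat(arm.read_state()["ee_rot"]).as_matrix().round(3))
im=cv2.imread("pics/top0.png"); a=cv2.resize(im[150:275,310:470],None,fx=5,fy=4.8,interpolation=cv2.INTER_CUBIC)
cv2.imwrite("pics/c1.png",cv2.convertScaleAbs(a,alpha=1.5))
E
```

```text
scene lid [296. 269.] [480. -45.  17.] 482.0
scene lid [514. 249.] [189. 336.  17.] 385.0
scene lid [258. 151.] [ 192. -335.   17.] 386.0
scene lid [110.   9.] [ -203. -1228.    17.] 1245.0
top lid [192. 352.] [186. 332.  17.] 381.0
top lid [444. 350.] [ 190. -337.   17.] 387.0
top lid [334. 243.] [477. -48.  17.] 479.0
nut top@40 [663.49848766 -78.07435926  40.        ] [671.34179482 -79.91542369  20.        ]
tub rim [ 540.48360198 -262.53741658   60.        ] [ 542.11140968 -262.65962426   45.        ]
tool R [[-0.968 -0.253 -0.001]
 [-0.253  0.967  0.002]
 [ 0.     0.002 -1.   ]]
```

View pics/c1.png

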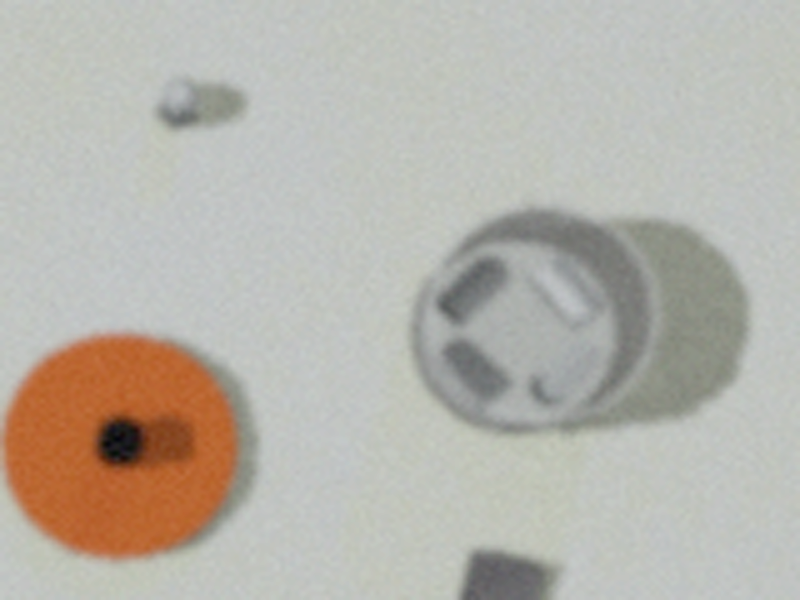

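The crop shows the steel nut's top near top-camera pixel (346,170), the rim of the tub with four nuts centred near (417,217), and the chosen lid's knob at about (334,242).

Request:
servo_tool(rows=[[[45,-625,379,20,0,0,0],[45,-625,379,20,0,0,0],[45,-625,379,20,0,0,0],[45,-625,379,20,0,0,0],[45,-625,379,20,0,0,0],[45,-625,379,40,0,0,0],[45,-625,379,60,0,0,0],[45,-625,379,60,0,0,0],[45,-625,379,60,0,0,0],[45,-625,379,60,0,0,0]]])

```text
clock: 1.35
position: [592.5, -155.9, 184.9]
ee_rot: [-0.128, 0.992, 0.0, -0.0]
contact_force: [0.8, -0.1, 0.6]
gripper_width: 45.2
grasp_force: 0.0
```

Request:
servo_tool(rows=[[[45,-92,56,15,0,0,0],[45,-92,56,15,0,0,0],[45,-92,56,15,0,0,0],[45,-92,56,15,0,0,0]]])

```text
clock: 1.85
position: [665.8, -80.3, 169.9]
ee_rot: [-0.128, 0.992, 0.0, -0.001]
contact_force: [-0.2, -0.7, 0.7]
gripper_width: 45.1
grasp_force: 0.0
```

```bash
python3 - <<'E'
from bench import arm
from h import *
s=arm.read_state(); p=arm.camera_params("wrist"); im=arm.get_image("wrist")
print(s["position"],s["clock"],-np.array(p["R"]).T@p["t"])
np.savez("w1.npz",pos=s["position"],q=s["ee_rot"],R=p["R"],t=p["t"],intrinsics=p["intrinsics"],im=im)
print(proj(p,np.array([667,-79,40]),True))
cv2.imwrite("pics/w1.png",im[:,:,::-1])
pt=arm.camera_params("top"); print(onz(pt,(346,170),40),onz(pt,(417.4,217.1),90))
E
```

```text
[665.77352954 -80.25387543 169.86444998] 1.85 [ 588.84017799 -100.03431912  312.06791033]
[322.5290518  225.59332411]
[668.86768972 -82.13822767  40.        ] [ 533.44826266 -260.96219553   90.        ]
```

View pics/w1.png

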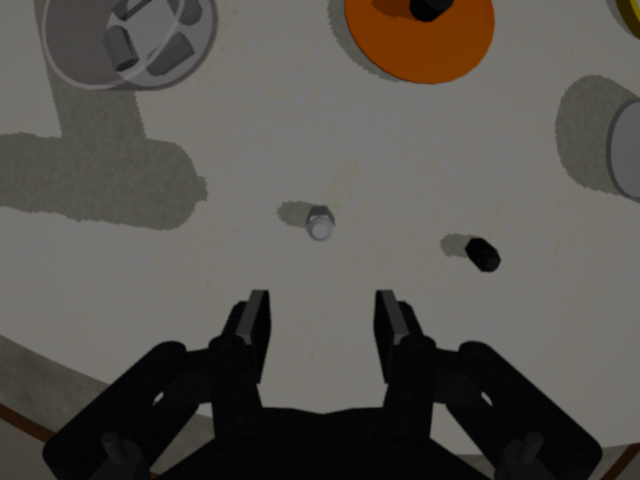

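The wrist view shows the steel nut with its top at about (320,228), nearly as predicted. The black nut is at (483,255), the filled tub at top left and the lid at (420,30). I'll measure the nut's top face and yaw next.

```bash
python3 - <<'E'
from h import *
d=np.load("w1.npz"); im=d["im"]; p={k:d[k] for k in("R","t","intrinsics")}
a=im[190:260,280:360]
cv2.imwrite("pics/c2.png",cv2.convertScaleAbs(cv2.resize(a,None,fx=9,fy=8.5,interpolation=cv2.INTER_NEAREST)[:,:,::-1],alpha=1.3))
g=cv2.cvtColor(im,cv2.COLOR_RGB2GRAY); print(g[214:244:2,302:340:2])
E
```

```text
[[ 84  86  85  68  46  53  54  57  56  58  61  63  66  63  64  88 112 115
  116]
 [ 86  85  81  55  63  91  92  88  77  79  90 103 104  76  62  68 102 116
  117]
 [ 86  86  73  50  92 102  86  79  81  86  84  88  95  92  68  64  93 117
  116]
 [ 86  86  67  55  93  81  82  87  91  94  96  99  95  88  87  65  89 116
  117]
 [ 87  85  61  65  70  80  84  87  92  95  98 101 101  98  92  77  85 116
  117]
 [ 87  83  67  72  77  80  84  97 104 106 107 104 103 102 101  97  86 114
  116]
 [ 87  82  83  78  77  80  98 110 112 113 112 110 105 103 102 102 102 114
  117]
 [112 100  92  76  75  88 110 112 112 112 112 112 110 104 102 107 114 117
  117]
 [117 114  99  75  74  95 111 112 112 112 112 113 111 105 102 108 116 117
  117]
 [117 116 107  87  73  92 111 112 112 112 112 112 110 103 102 110 117 117
  116]
 [117 117 116 105  74  82 108 112 112 112 112 112 107 100 102 114 117 117
  117]
 [116 117 117 113  89  76  91 107 110 111 112 106  98  98 108 116 117 117
  117]
 [117 118 117 117 112  93  80  85  93  99  96  93  96 105 114 117 116 117
  117]
 [117 117 117 117 117 113 103  93  89  90  95 103 110 114 115 117 117 116
  117]
 [117 117 117 117 117 117 115 115 114 113 116 116 116 117 117 117 117 116
  117]]
```

View pics/c2.png

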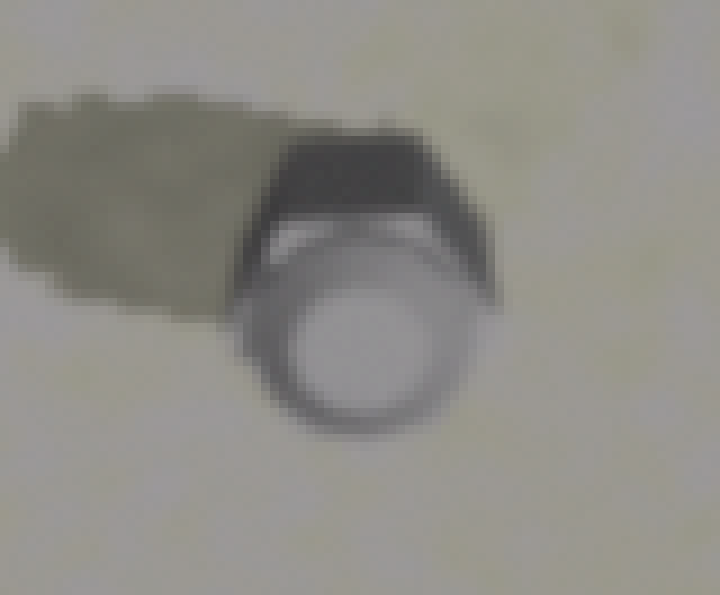

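The crop shows the nut's top disc centred at about (320.2,230.9), with one flat facing straight up in the image (tool x). The gripper therefore needs a 30° turn to close on flats.

```bash
python3 - <<'E'
from bench import arm
from h import *
d=np.load("w1.npz"); p={k:d[k] for k in("R","t","intrinsics")}; s=arm.read_state()
X=onz(p,(320.2,230.9),40,True); print(X,delta(s,[*X[:2],12]),s["joints"].round(2))
E
```

```text
[671.55968879 -79.65398242  40.        ] [ -6.1657976   -0.40936671 158.35958005] [ 0.12  0.51  0.05 -0.   -1.11 -1.44]
```

Request:
servo_tool(rows=[[[45,-6,-0.5,40,0,0,0.17],[45,-6,-0.5,80,0,0,0.35],[45,-6,-0.5,100,0,0,0.524],[45,-6,-0.5,125,0,0,0.524],[45,-6,-0.5,145,0,0,0.524],[45,-6,-0.5,157,0,0,0.524],[45,-6,-0.5,157,0,0,0.524],[10,-6,-0.5,157,0,0,0.524],[10,-6,-0.5,157,0,0,0.524],[10,-6,-0.5,157,0,0,0.524]]])

```text
clock: 3.15
position: [673.2, -79.2, 15.1]
ee_rot: [0.133, 0.991, 0.0, 0.001]
contact_force: [-0.1, -0.1, 4.6]
gripper_width: 19.5
grasp_force: 59.1
```

Request:
servo_tool(rows=[[[10,0,0,-10,0,0,0],[10,0,0,-50,0,0,0],[10,0,0,-110,0,0,0],[10,20,-50,-160,0,0,-0.1],[10,42,-106,-165,0,0,-0.2],[10,63,-159,-165,0,0,-0.267],[10,84,-213,-165,0,0,-0.267],[10,84,-213,-165,0,0,-0.267],[10,84,-213,-165,0,0,-0.267]]])

```text
clock: 4.28
position: [534.7, -262.4, 178.8]
ee_rot: [0.001, 1.0, 0.0, 0.0]
contact_force: [0.0, 0.3, -0.1]
gripper_width: 19.4
grasp_force: 58.9
```

```bash
python3 - <<'E'
from bench import arm
from h import *
s=arm.read_state(); p=arm.camera_params("wrist"); im=arm.get_image("wrist")
print(s["position"],s["ee_rot"],s["clock"],s["gripper_width"],s["grasp_force"])
np.savez("w2.npz",pos=s["position"],q=s["ee_rot"],R=p["R"],t=p["t"],intrinsics=p["intrinsics"],im=im)
print(proj(p,np.array([536,-262,90]),True))
cv2.imwrite("pics/w2.png",im[:,:,::-1])
E
```

```text
[ 534.74563246 -262.37242186  178.8052992 ] [9.47773791e-04 9.99999519e-01 8.20743979e-05 2.37580473e-04] 4.275 19.353640403748482 58.91260744216197
[322.06085607 242.860606  ]
```

View pics/w2.png

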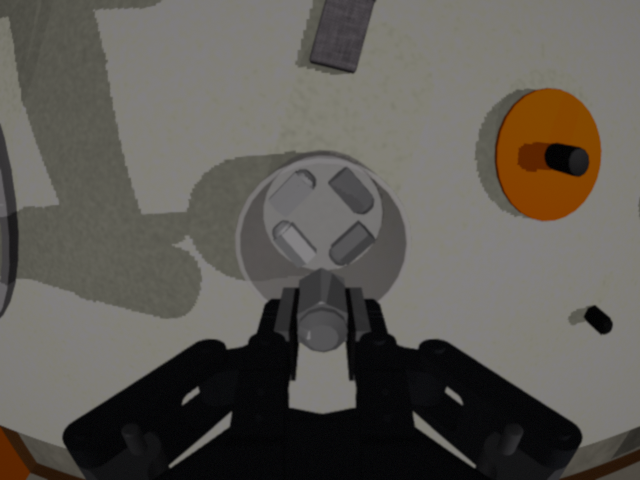

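The wrist view shows the nut held upright between the pads at (322,320). The tub's rim spans columns 235 to 407 with its near edge at row 151, and the lid's knob is at (570,160).

```bash
python3 - <<'E'
from bench import arm
from h import *
d=np.load("w2.npz"); p={k:d[k] for k in("R","t","intrinsics")}; im=d["im"]
for uv in[(235.5,238),(407,238),(321,150.5)]: print(onz(p,uv,90,True))
g=cv2.cvtColor(im,cv2.COLOR_RGB2GRAY)
# rim points: strongest outermost gradient along rays from centre (upper half), least squares circle
C=np.array([534.,-262.]); pts=[]
for a in np.radians(np.arange(-80,81,4)):
    dirn=-np.array([np.cos(a),np.sin(a)]); v=[]
    rs=np.arange(52,70,.5)
    for r in rs:
        u=proj(p,np.array([*(C+r*dirn),90]),True); v.append(cv2.getRectSubPix(g.astype(np.float32),(1,1),tuple(map(float,u)))[0,0])
    gr=np.abs(np.gradient(cv2.GaussianBlur(np.array(v,np.float32)[None],(5,1),0)[0])); i=gr.argmax(); pts.append(C+rs[i]*dirn)
    print(int(np.degrees(a)),rs[i],gr[i].round(1),end="; ")
cv2.imwrite("pics/c3.png",cv2.convertScaleAbs(cv2.resize(im[130:310,220:420],None,fx=3.5,fy=3.3)[:,:,::-1],alpha=1.5))
E
```

```text
[ 532.52975442 -319.76942802   90.        ]
[ 532.81465442 -205.32612269   90.        ]
[ 475.57653724 -262.51006247   90.        ]
-80 55.0 10.4; -76 54.5 10.7; -72 54.0 11.1; -68 54.0 11.3; -64 53.5 11.0; -59 53.0 10.9; -56 53.0 11.0; -52 53.0 10.7; -48 53.0 5.9; -44 53.0 4.1; -40 53.0 5.6; -36 53.0 4.4; -32 56.0 5.8; -28 56.5 8.0; -24 56.5 9.4; -20 54.0 10.3; -16 54.5 10.9; -12 54.5 10.4; -8 58.5 10.1; -4 58.5 12.5; 0 58.5 12.7; 4 58.5 11.7; 8 58.5 11.8; 12 58.5 12.8; 16 54.5 12.9; 20 54.0 12.7; 24 54.0 11.5; 28 64.5 10.2; 32 66.5 9.3; 36 54.5 8.1; 40 54.5 6.9; 44 55.0 6.4; 48 55.0 6.5; 52 55.0 6.9; 56 55.5 5.8; 59 53.0 7.0; 64 53.0 7.3; 68 53.0 8.2; 72 53.5 8.1; 76 53.5 7.9; 80 54.0 7.9;
```

View pics/c3.png

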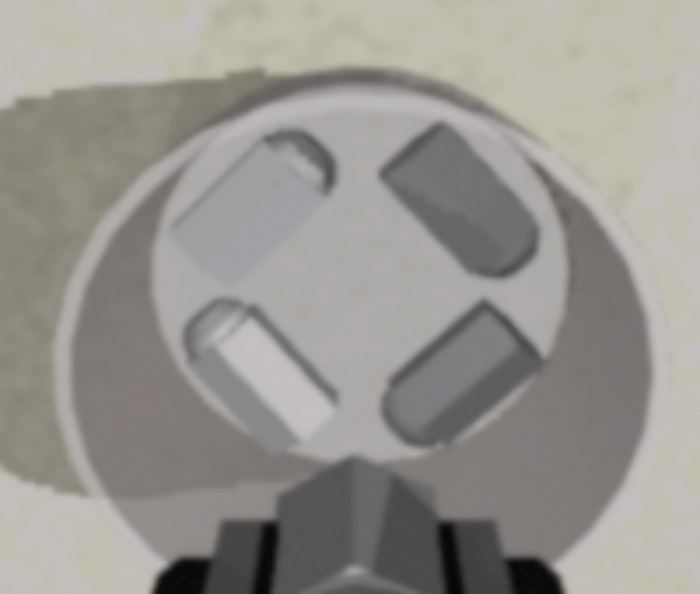

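```bash
python3 - <<'E'
from bench import arm
from h import *
d=np.load("w2.npz"); p={k:d[k] for k in("R","t","intrinsics")}; s=arm.read_state()
for uv in[(235.1,242),(410,242),(322.5,156)]: print(onz(p,uv,90,True))
# knob of lid: triangulate knob top from this view and top camera at z=58
print("knob top wrist",onz(p,(574,160),58,True)); 
pt=arm.camera_params("top"); print("knob top topcam",onz(pt,(334,242),58))
print("floor free middle", onz(p,(220+358/3.5,130+285/3.3),20,True))
E
```

```text
[ 535.35746762 -320.26823713   90.        ]
[ 535.65398822 -203.0378526    90.        ]
[ 479.0274362  -261.59024293   90.        ]
knob top wrist [475.9403191  -51.85959293  58.        ]
knob top topcam [474.35785018 -47.82425006  58.        ]
floor free middle [ 537.03932561 -261.78827747   20.        ]
```

The rim centre comes out near (537.5,-261.7). I'll lower the nut into the free middle.

Request:
servo_tool(rows=[[[10,-2.8,0.7,40,0,0,0],[10,-2.8,0.7,80,0,0,0],[10,-2.8,0.7,110,0,0,0],[10,-2.8,0.7,130,0,0,0],[10,-2.8,0.7,143,0,0,0],[10,-2.8,0.7,150,0,0,0],[10,-2.8,0.7,150,0,0,0],[10,-2.8,0.7,150,0,0,0]]])

```text
clock: 5.32
position: [538.3, -261.6, 29.4]
ee_rot: [0.0, 1.0, -0.0, 0.001]
contact_force: [-0.2, 0.6, -0.7]
gripper_width: 19.7
grasp_force: 58.9
```

Request:
servo_tool(rows=[[[28,0,0,0,0,0,0],[28,0,0,0,0,0,0],[28,0,0,0,0,0,0],[28,0,0,0,0,0,0],[28,0,0,-15,0,0,0],[28,0,0,-50,0,0,0],[28,0,0,-100,0,0,0],[28,0,0,-150,0,0,0],[28,0,0,-150,0,0,0]]])

```text
clock: 6.45
position: [540.5, -262.5, 185.0]
ee_rot: [0.0, 1.0, -0.002, 0.006]
contact_force: [-0.0, 0.0, -0.5]
gripper_width: 28.0
grasp_force: 0.0
```

```bash
python3 - <<'E'
from bench import arm
from h import *
s=arm.read_state(); p=arm.camera_params("wrist"); im=arm.get_image("wrist")
print(s["position"],s["clock"],s["gripper_width"],s["grasp_force"])
np.savez("w3.npz",pos=s["position"],q=s["ee_rot"],R=p["R"],t=p["t"],intrinsics=p["intrinsics"],im=im)
cv2.imwrite("pics/w3.png",im[:,:,::-1])
E
```

```text
[ 540.45153625 -262.51321345  185.04185655] 6.45 28.019640194373725 0.0
```

View pics/w3.png

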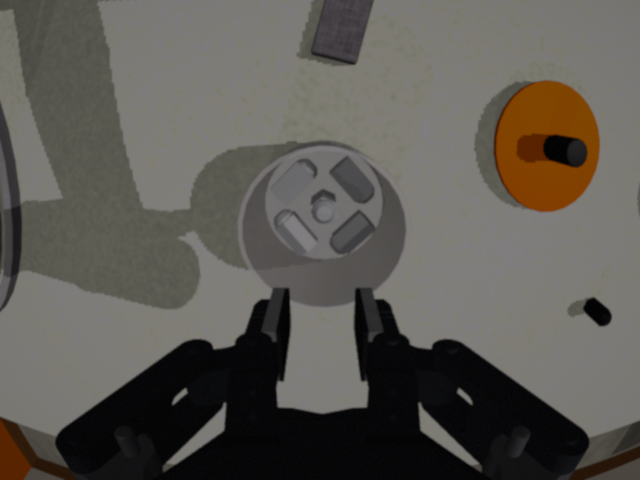

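The nut now stands in the tub's free middle at (323,209), with all five nuts inside. The rim spans columns 239 to 406 and the lid's knob top is at (572,151).

Request:
servo_tool(rows=[[[50,20,60,0,0,0,0],[50,40,120,0,0,0,0],[50,55,175,0,0,0,0],[50,64,212,0,0,0,0],[50,64,212,0,0,0,0],[50,64,212,0,0,0,0],[50,64,212,0,0,0,0]]])

```text
clock: 7.38
position: [473.9, -50.3, 178.2]
ee_rot: [0.001, 1.0, -0.0, -0.0]
contact_force: [0.3, 0.0, 0.1]
gripper_width: 50.1
grasp_force: 0.0
```

```bash
python3 - <<'E'
from bench import arm
from h import *
s=arm.read_state(); p=arm.camera_params("wrist"); im=arm.get_image("wrist")
print(s["position"],s["ee_rot"],s["clock"])
np.savez("w4.npz",pos=s["position"],q=s["ee_rot"],R=p["R"],t=p["t"],intrinsics=p["intrinsics"],im=im)
cv2.imwrite("pics/w4.png",im[:,:,::-1])
cs,_=cv2.findContours(orange(im),cv2.RETR_EXTERNAL,cv2.CHAIN_APPROX_NONE)
c=max(cs,key=cv2.contourArea)
P=np.array([onz(p,q[0],18,True)[:2] for q in c]).astype(np.float32)
H=cv2.convexHull(P); print("disc fit",cv2.fitEllipse(H),cv2.minEnclosingCircle(P), P.min(0),P.max(0))
print("px",c[:,0].min(0),c[:,0].max(0), "exp knob top",proj(p,np.array([475,-50,58]),True))
# rim from w3, all round
d=np.load("w3.npz"); q={k:d[k] for k in("R","t","intrinsics")}
for uv in[(239,228),(406,228),(322.5,305)]: print("rim",onz(q,uv,90,True))
E
```

```text
[473.88186583 -50.30631919 178.1507375 ] [ 1.34321150e-03  9.99998994e-01 -1.13980620e-04 -4.41234627e-04] 7.375
disc fit ((476.2499084472656, -45.68195724487305), (125.64521026611328, 125.92779541015625), 164.9116668701172) ((476.19183349609375, -45.64530563354492), 63.19947814941406) [ 413.92618 -108.22103] [538.29443   16.966528]
px [254 142] [400 283] exp knob top [322.06198635 228.81341346]
rim [ 534.37842343 -318.91663955   90.        ]
rim [ 534.35088144 -205.60063912   90.        ]
rim [ 593.08121976 -262.25021114   90.        ]
```

View pics/w4.png

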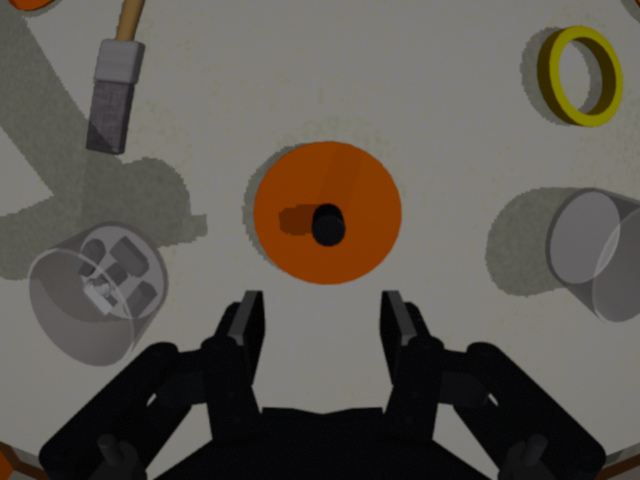

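The lid is centred in the view with its knob top at (328,228), and the disc's centre works out near (477,-46). Both tubs stand clear to the sides. I'll descend and grip the knob.

Request:
servo_tool(rows=[[[50,-3,4.3,40,0,0,0],[50,-3,4.3,80,0,0,0],[50,-3,4.3,110,0,0,0],[50,-3,4.3,130,0,0,0],[50,-3,4.3,145,0,0,0],[50,-3,4.3,151,0,0,0],[50,-3,4.3,151,0,0,0],[15,-3,4.3,151,0,0,0],[15,-3,4.3,151,0,0,0],[15,-3,4.3,151,0,0,0]]])

```text
clock: 8.68
position: [477.5, -45.2, 28.4]
ee_rot: [0.0, 1.0, 0.0, 0.001]
contact_force: [-0.4, -1.0, 6.3]
gripper_width: 24.1
grasp_force: 58.8
```

Request:
servo_tool(rows=[[[15,0,0,-10,0,0,0],[15,0,0,-40,0,0,0],[15,0,0,-90,0,0,0],[15,-30,-40,-130,0,0,0],[15,-65,-85,-162,0,0,0],[15,-100,-130,-162,0,0,0],[15,-133,-175,-162,0,0,0],[15,-162,-217,-162,0,0,0],[15,-162,-217,-162,0,0,0],[15,-162,-217,-162,0,0,0]]])

```text
clock: 9.93
position: [637.8, -261.9, 188.8]
ee_rot: [0.001, 1.0, 0.001, -0.001]
contact_force: [-0.2, -0.6, -1.7]
gripper_width: 24.7
grasp_force: 59.3
```

Request:
servo_tool(rows=[[[15,0,0,0,0,0,0],[15,0,0,0,0,0,0]]])

```text
clock: 10.18
position: [638.4, -261.3, 190.3]
ee_rot: [-0.0, 1.0, 0.0, 0.0]
contact_force: [-0.7, -0.3, -0.6]
gripper_width: 24.5
grasp_force: 59.3
```

```bash
python3 - <<'E'
from bench import arm
from h import *
s=arm.read_state(); p=arm.camera_params("wrist"); im=arm.get_image("wrist")
print(s["position"],s["ee_rot"],s["clock"],s["gripper_width"])
np.savez("w5.npz",pos=s["position"],q=s["ee_rot"],R=p["R"],t=p["t"],intrinsics=p["intrinsics"],im=im)
cv2.imwrite("pics/w5.png",cv2.convertScaleAbs(im[:,:,::-1],alpha=1.3))
print(proj(p,np.array([537.5,-261.7,90]),True))
cs,_=cv2.findContours(orange(im),cv2.RETR_EXTERNAL,cv2.CHAIN_APPROX_NONE)
c=max(cs,key=cv2.contourArea); print(c[:,0].min(0),c[:,0].max(0))
z=s["position"][2]-28.4+18
P=np.array([onz(p,q[0],z,True)[:2] for q in c]); print(P.min(0),P.max(0))
E
```

```text
[ 638.41035268 -261.30249232  190.33791751] [-8.08128395e-05  9.99999935e-01  4.03280540e-06  3.49961403e-04] 10.175 24.512087637829563
[320.86039749  85.03604742]
[191 156] [454 348]
[ 574.49540606 -323.59624695] [ 669.44292654 -198.47568154]
```

View pics/w5.png

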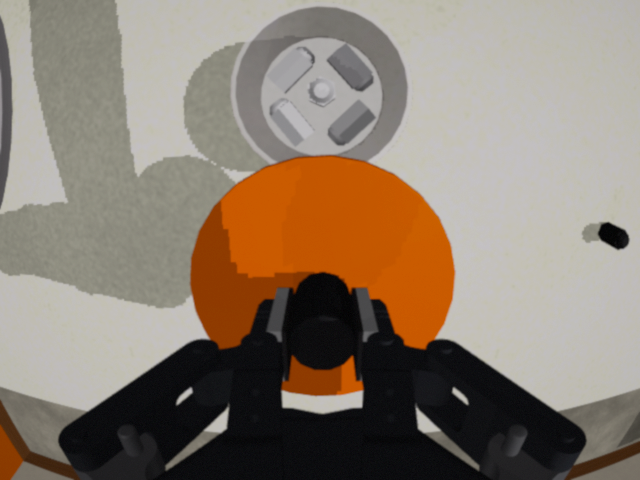

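```bash
python3 - <<'E'
from h import *
d=np.load("w5.npz"); p={k:d[k] for k in("R","t","intrinsics")}
print(-p["R"].T@p["t"])
for uv in[(231.5,88),(407,88),(319.5,6.5),(319.5,168)]: print(onz(p,uv,90,True).round(1))
for X in[(477.5,-262,90),(597.5,-262,90),(537.5,-322,90),(537.5,-202,90),(537,-262,5)]: print(X,proj(p,np.array(X,float),True).round(1))
E
```

```text
[ 558.56304    -260.9954159   332.36631615]
[ 537.5 -319.8   90. ]
[ 537.8 -205.9   90. ]
[ 484.1 -262.6   90. ]
[ 591.9 -262.6   90. ]
(477.5, -262, 90) [320.4  -2.7]
(597.5, -262, 90) [320.5 176.5]
(537.5, -322, 90) [228.2  88.1]
(537.5, -202, 90) [412.8  87.9]
(537, -262, 5) [320.8  92.8]
```

The lid hangs level, centred on the gripper (columns 191 to 454). The rim is centred near pixel (319.5,87), which gives (538,-262.5). All five nuts are visible inside. I'll move over the tub and lower to just above the rim.

Request:
servo_tool(rows=[[[15,50,-1,0,0,0,0],[15,85,-1.2,0,0,0,0],[15,100,-1.2,0,0,0,0],[15,100,-1.2,20,0,0,0],[15,100,-1.2,40,0,0,0],[15,100,-1.2,55,0,0,0],[15,100,-1.2,64,0,0,0],[15,100,-1.2,64,0,0,0],[15,100,-1.2,64,0,0,0]]])

```text
clock: 11.35
position: [539.3, -263.6, 126.2]
ee_rot: [0.0, 1.0, -0.0, 0.001]
contact_force: [-0.1, 0.9, -2.0]
gripper_width: 24.6
grasp_force: 59.3
```

Request:
servo_tool(rows=[[[15,0.5,0.8,4,0,0,0],[15,0.5,0.8,8,0,0,0],[15,0.5,0.8,11,0,0,0],[15,0.5,0.8,14,0,0,0],[15,0.5,0.8,16,0,0,0],[15,0.5,0.8,18,0,0,0],[15,0.5,0.8,19,0,0,0],[15,0.5,0.8,19,0,0,0]]])

```text
clock: 12.35
position: [538.2, -262.7, 106.6]
ee_rot: [0.001, 1.0, -0.0, 0.0]
contact_force: [0.6, 0.1, -0.3]
gripper_width: 24.4
grasp_force: 59.6
```

Still no contact. I'll go on in 1 mm steps.

Request:
servo_tool(rows=[[[15,0,0,1,0,0,0],[15,0,0,2,0,0,0],[15,0,0,2,0,0,0],[15,0,0,2,0,0,0]]])

```text
clock: 12.85
position: [538.2, -262.7, 106.6]
ee_rot: [0.0, 1.0, -0.0, 0.0]
contact_force: [-3.2, 2.6, 8.4]
gripper_width: 24.7
grasp_force: 60.4
```

Contact is at TCP z = 106.6 with 8 N, which matches the home height I worked out. I'll release and retreat.

Request:
servo_tool(rows=[[[45,0,0,0,0,0,0],[45,0,0,0,0,0,0],[45,0,0,0,0,0,0],[45,0,0,-10,0,0,0],[45,0,0,-40,0,0,0],[45,0,0,-90,0,0,0],[45,-40,0,-120,0,0,0],[45,-80,0,-120,0,0,0],[45,-80,0,-120,0,0,0],[45,-80,0,-120,0,0,0]]])

```text
clock: 14.1
position: [617.5, -262.7, 224.2]
ee_rot: [0.001, 1.0, 0.0, -0.001]
contact_force: [-0.2, -0.5, 0.2]
gripper_width: 45.2
grasp_force: 0.0
```

```bash
python3 - <<'E'
from bench import arm
from h import *
s=arm.read_state(); print(s["position"],s["clock"])
out=[]
for n in("wrist","scene"):
    p=arm.camera_params(n); im=arm.get_image(n); f=n=="wrist"
    cs,_=cv2.findContours(orange(im),cv2.RETR_EXTERNAL,cv2.CHAIN_APPROX_NONE)
    e0=proj(p,np.array([538,-262.5,96.]),f)
    for c in cs:
        if cv2.contourArea(c)>300:
            P=np.array([onz(p,q[0],96,f)[:2] for q in c],np.float32)
            e=cv2.fitEllipse(cv2.convexHull(P)); 
            if np.hypot(e[0][0]-538,e[0][1]+262)<40: print(n,e)
    x,y=map(int,e0); w=(130,100) if f else (60,50)
    a=im[max(0,y-w[1]):y+w[1],max(0,x-w[0]):x+w[0]]; out.append(cv2.convertScaleAbs(cv2.resize(a,(400,400)),alpha=1.4))
cv2.imwrite("pics/fin.png",np.hstack(out)[:,:,::-1])
E
```

```text
[ 617.54978612 -262.69717995  224.22611832] 14.1
wrist ((537.8318481445312, -262.5675354003906), (125.5786361694336, 126.11141967773438), 5.120398044586182)
scene ((539.5557861328125, -261.7387390136719), (124.36854553222656, 126.77816772460938), 134.8516082763672)
```

View pics/fin.png

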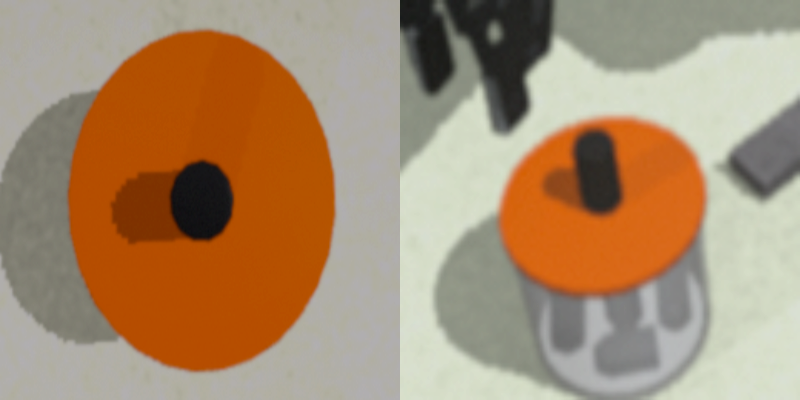

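The lid sits flat and centred on the tub in both views: it fits a circle about 126 mm across at z = 96, centred at (538,-262). The nuts show inside and the gripper is clear.

```bash
python3 -c "
from bench import arm
print(arm.job_done())"
```

```text
the job is handed in; nothing more can be done
None
```

The steel nut is in the tub with the other four, the orange lid is seated flat and home on the upright tub, and the gripper is clear; I handed the job in at about 14 s.

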